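# Slide the vial tray across the gap into the sampler

## Robot

A 7-joint arm with a two-finger parallel gripper is mounted at the origin on the work surface. World frame = base frame: x ahead of the robot, y to its left, z up, the work surface at z = 0. Lengths are in mm, angles in rad, forces in N, time in s.
With the tool pointing down it reaches from about 400 to 900 mm from the base axis. Payload 5.6 kg.
Tool frame: the origin (TCP) lies midway between the tips of the shut fingers; the grasp point (between the pads) lies 19 mm behind it; x points along the fingers, y is the direction in which the jaws open and shut, and the axes are right-handed (so a half turn about x gives the same grasp; the last joint's range is limited). The gripper opens to 92 mm and grips with 3 to 60 N. Pads are 20 mm wide; open, the fingers measure 128 mm over their backs; the gripper's body (75 mm by 189 mm) begins 69 mm behind the grasp point.
Start: joints at [1.286, 0.468, -0.012, 1.603, 0.006, 1.071, -0.056], TCP at [155.6, -631.108, 214.592] pointing down, gripper open.
Joint ranges: [-2.53, 2.53], [-0.31, 2.02], [-1.57, 1.55], [0.28, 2.44], [-1.29, 4.43], [0.15, 1.84], [-2.92, 2.92]. Speed limits (rad/s): [2.57, 2.57, 3.14, 3.14, 3.14, 3.14, 3.14].

## Interface

Orientations are given as a rotation vector (axis times angle).
In Python, from cell import robot, grip, kin, viewer gives the robot as it stands. Calls block until the motion is done:
- robot.movep(position, orientation): joint-space move of the TCP to a pose.
- robot.servo_line(position, feed=150, rotation=None): straight line of the TCP; rotation=None keeps the orientation; feed is the mean speed in mm/s.
- robot.goto_joints(angles): joint-space move.
- grip(opening, newtons=None): opening from 0.0 (shut) to 1.0 (fully open); newtons is the grip in N (None keeps the last); returns when the fingers have stopped.
- robot.hold(seconds).
- kin.ik(position, orientation): joint angles nearest the present ones, or None.
- robot.observe(): the state.
- viewer.read_camera(name): name is "scene" or "top" or "wrist"; returns the picture (420x560x3 uint8, red, green, blue); there is no depth.
- viewer.camera_info(name): a dict with "camera_matrix" (3x3 intrinsics, pixels), "R" (3x3) and "t" (3): a world point X has camera coordinates R X + t. Camera axes: x right, y down, z forward; pixel columns grow to the right and rows downward; lengths in mm; the calibration is good to about 2 mm. A picture is of the moment at which its call begins: read the wrist's pose just before it. camera_info takes no time and is no camera call; for the wrist camera it gives the pose at the moment of the call.
A pose or a line that the arm cannot do raises robot.IKError and nothing moves.
- robot.job_done(): hands the job in, once; it reports no verdict.
Trained networks look in the newest picture that a camera, given by its name, has taken for a name from the list of things; names that differ only in an ending like _2 or _b are one class to them, and where a whole thing is asked for, a point or a joint stands for the part that bears it (a point fixed in the world has none). Each returns a list of dicts, best first, with "confidence" (0 to 1); they miss things now and then, are a little off and sometimes report something else, mostly with a low value. They report only what shows in the picture. A call takes as long as a camera call. They do not tell look-alikes from the thing itself.
- viewer.silhouettes(name, camera): "mask" (420x560 bool, what is visible of it).
- viewer.pinpoint(name, camera): "at" ([x, y, z] in mm, in the coordinates of the camera as it stood for that picture, good to about 4 mm: a listed point, or the origin of a listed thing).
The state is a dict: "t": time; "joints": joint angles; "joint_velocities": joint speeds; "joint_torque": joint torques, N m; "tcp_pos": TCP position; "tcp_rot": TCP orientation; "contact_force": force on the tool from outside, world axes, zero at the start; "wrist_torque": the same for the moment, N m; "grip_width": opening from 0.0 (shut) to 1.0 (fully open).
Only numpy, scipy, OpenCV 4.12 (cv2) and the standard library are available. Lean on these libraries where they do the work, as an engineer would, in place of code of your own. Each camera call takes 0.05 s, during which the arm holds its last target. There are 200 camera calls.

## Task

Push the tray that is filled with vials off the loading stand, straight across the open gap and into the lane facing it on the sampler, until it is fully home against the end stop. Keep it flat all the way: slide it without lifting it and without letting it tip or sag into the gap. Leave the empty tray where it stands, and leave the vial tray at rest.

Things in the scene. Friction and masses are not known exactly. Their poses are not given: they have to be found in the camera images.
- vial_tray: Loaded tray: loose white plastic block 90 (x) x 140 (y) x 30 mm high, about 0.4 kg, mass centred, holding 24 fixed amber vials with metal caps that stand to 46 mm. Origin: centre of its underside; y along its length. Starts in either lane of the stand, length within 5 degrees of the stand's y, leading end 15 to 50 mm short of the gap, at least 80 mm of free deck behind it.
- empty_tray: The same loose white tray, 90 (x) x 140 (y) x 30 mm, without vials: only dark empty wells in its top. It stands in the other lane of the stand, about 50 mm beside the loaded tray, and must stay there. Origin: centre of its underside.
- stand: Fixed loading stand: bare flat steel deck, 290 (x) x 270 (y) mm, top 70 mm above the bench. Origin on the bench below the middle of the deck's edge at the gap; y points square across the gap to the sampler, so the deck spans y -270 to 0. Two unmarked lanes along y, at x = +70 and x = -70 mm.
- sampler: Fixed. Grey deck 290 mm wide (x), top 68 mm high; white housing beyond, 120 mm high. Origin on the bench below the middle of its edge at the gap, 45 to 60 mm from the stand's origin; axes parallel to the stand's. Lanes along y at x = +70, -70, in line with the stand's, 130 wide between rails 16 high from y = 45. End stop face (30 high) at y = 165: a tray home there has its centre at y = 95 mm.
Things that resemble listed ones, but are neither listed nor needed, are in the scene too. What is shaped like the vial_tray but yellow is not meant.

How it is judged (in metres and radians):
On the way:
1. the vial tray bridges the gap, lying flat on both decks (y of vial_tray in the frame of stand between 0 and 0.055 m and z of vial_tray in the frame of stand between 0.062 and 0.078 m and angle between vial_tray's own z axis and vertical below 0.07 rad), for 0.1 s.
At the end, for the whole second after the job is handed in: The vial tray lies flat and still on the sampler's deck, between the rails of the lane facing the one it started in (within 25 mm of the lane's middle), its end within 12 mm of the end stop, its length within 10 degrees of the lane; the empty tray is still on the stand (y of vial_tray in the frame of sampler between 0.083 and 0.1 m and ((x of vial_tray in the frame of sampler between 0.045 and 0.095 m and x of empty_tray in the frame of stand below 0 m) or (x of vial_tray in the frame of sampler between -0.095 and -0.045 m and x of empty_tray in the frame of stand above 0 m)) and z of vial_tray in the frame of sampler between 0.062 and 0.074 m and angle between the y axis of vial_tray and the y axis of sampler, either way round below 0.175 rad and angle between vial_tray's own z axis and vertical below 0.05 rad and linear speed of vial_tray below 0.01 m/s and angular speed of vial_tray below 0.05 rad/s); the robot touches nothing.
It fails at once if the vial tray sags or falls: it tilts by more than 5 degrees or drops more than 12 mm below the stand's deck (angle between vial_tray's own z axis and vertical above 0.0873 rad or z of vial_tray in the frame of stand below 0.058 m).
It fails at once if the vial tray is lifted more than 15 mm above the stand's deck (z of vial_tray in the frame of stand above 0.085 m).
It fails at once if the empty tray is moved by more than 20 mm (distance of empty_tray from where it was at the start of the episode above 0.02 m).
It also fails if it takes over 38 s, if anything falls off the work surface, if the arm or the gripper's body presses on something with over 40 N, if the wrist force passes 120 N, or if a joint passes its speed limit or range.

## Working session

There is one attempt and no reset: what is moved stays moved. The work goes in short steps, each a Python script; the robot and the scene stay as the last script left them, time stands still between calls to the robot, and variables do not carry over. Pictures are saved under pics/ and viewed, about 8 in all and at most 12, crops included, and the job is handed in when it is done.

```bash
mkdir -p pics; ls
python3 - <<'E'
from cell import robot,grip,kin,viewer
import cv2,numpy as np
s=robot.observe();print(s['t'],s['tcp_pos'],s['tcp_rot'],s['grip_width'])
ims=[]
for c in ["scene","top"]:
    im=viewer.read_camera(c);cv2.imwrite(f"pics/{c}0.png",im[:,:,::-1])
    i=viewer.camera_info(c);R=np.array(i["R"]);t=np.array(i["t"])
    print(c,"campos",-R.T@t)
    for n in ["vial_tray","empty_tray","stand","sampler"]:
        for d in viewer.pinpoint(n,c)[:3]:
            print(n,round(d["confidence"],2),(R.T@(np.array(d["at"])-t)).round(1))
E
```

```text
pics
0.0 [ 155.4375141  -630.52932041  213.64591478] [ 2.09341442  0.25617184 -2.09410223] 0.9992409104478116
scene campos [ 973.41305821 -297.09701521  730.94501481]
vial_tray 0.93 [ 458.8 -434.9   -2.4]
vial_tray 0.8 [ 434.1 -104.8   68.6]
empty_tray 0.57 [ 571.  -109.4   67.5]
stand 0.8 [ 5.182e+02 -1.150e+01 -4.000e-01]
sampler 0.98 [526.2  41.8  -3.2]
top campos [ 362.76250934 -148.27615181  984.03825454]
vial_tray 0.9 [ 458.1 -442.9   -4. ]
vial_tray 0.77 [ 434.6 -103.3   71.9]
vial_tray 0.56 [ 566.3 -114.6   68.7]
empty_tray 0.87 [ 564.1 -116.7   69.8]
stand 0.94 [518.5 -10.5  -1.6]
stand 0.21 [ 564.4 -112.4   68.8]
```

View pics/scene0.png

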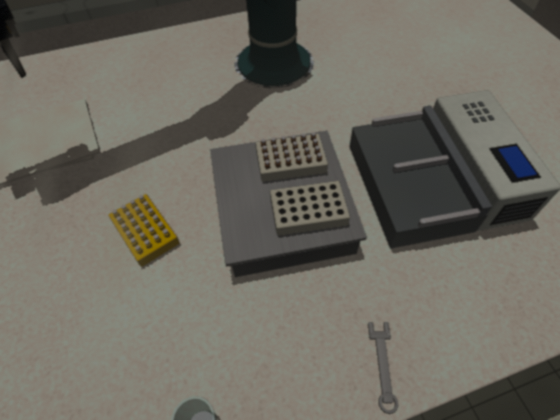

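View pics/top0.png

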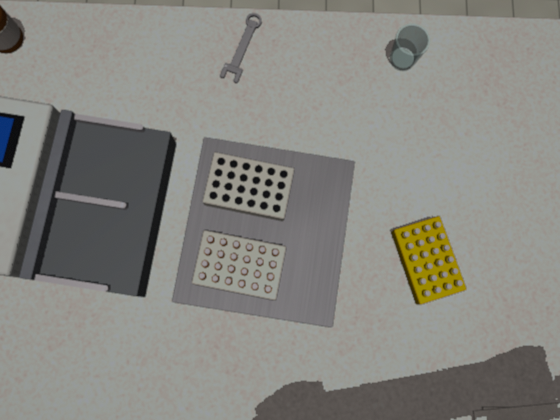

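Scene: the loaded tray (caps) is the one nearer the robot, at about (290,155) in scene and (240,265) in top. The empty tray is at top (250,187), and the yellow one is a decoy. Next I'll get the exact yaw and gap from the deck corners.

```bash
cat > h.py <<'E'
from cell import robot,grip,kin,viewer
import cv2,numpy as np
from scipy.spatial.transform import Rotation as Ro
def deproj(c,px,z):
    i=viewer.camera_info(c);R=np.array(i["R"]);t=np.array(i["t"]);K=np.array(i["camera_matrix"])
    C=-R.T@t;d=np.c_[np.atleast_2d(px),np.ones(len(np.atleast_2d(px)))]@np.linalg.inv(K).T@R
    return C+d*((z-C[2])/d[:,2])[:,None]
E
python3 - <<'E'
from h import *
np.set_printoptions(precision=1,suppress=True)
im=viewer.read_camera("top")
def quad(m):
    c,_=cv2.findContours(m.astype(np.uint8),0,2);return cv2.boxPoints(cv2.minAreaRect(max(c,key=cv2.contourArea)))
for n,z in [("vial_tray",100),("empty_tray",100),("stand",70),("sampler",68)]:
    for d in viewer.silhouettes(n,"top")[:3]:
        P=deproj("top",quad(d["mask"]),z)[:,:2]
        print(n,round(d["confidence"],2),P.mean(0),P.tolist() and P.ravel())
        e=[P[1]-P[0],P[2]-P[1]];print("  sizes",[np.linalg.norm(v) for v in e],"ang",[np.degrees(np.arctan2(v[1],v[0])) for v in e])
print("stand corners",deproj("top",[[205,138],[354,160],[333,326],[173,303]],70))
big=cv2.resize(im[80:345,90:380],None,fx=2.7,fy=2.2,interpolation=cv2.INTER_CUBIC)
big=cv2.resize(im[100:340,100:370],(783,696//1),interpolation=cv2.INTER_CUBIC)[:600]
cv2.imwrite("pics/crop.png",cv2.convertScaleAbs(big[:,:,::-1],alpha=1.4))
E
```

```text
vial_tray 0.94 [ 433.1 -105.7] [ 400.9  -29.9  489.7  -43.2  465.  -182.9  376.7 -166.8]
  sizes [np.float64(89.8363027305158), np.float64(141.8277324709703)] ang [np.float64(-8.497300872592358), np.float64(-100.05403040141904)]
vial_tray 0.62 [ 447.  -416.5] [ 493.7 -353.3  525.5 -440.   399.3 -478.8  369.4 -394. ]
  sizes [np.float64(92.34023371106429), np.float64(132.10808434258826)] ang [np.float64(-69.86008747219451), np.float64(-162.92879925887428)]
stand 0.89 [ 496.4 -146.3] [ 370.3    7.1  660.6  -22.7  621.4 -308.3  333.4 -261.3]
  sizes [np.float64(291.772972671815), np.float64(288.24160045267695)] ang [np.float64(-5.872554489766112), np.float64(-97.80178977001127)]
stand corners [[ 656.2  -37.3   70. ]
 [ 622.8 -299.9   70. ]
 [ 337.4 -262.3   70. ]
 [ 370.5    2.9   70. ]]
```

View pics/crop.png

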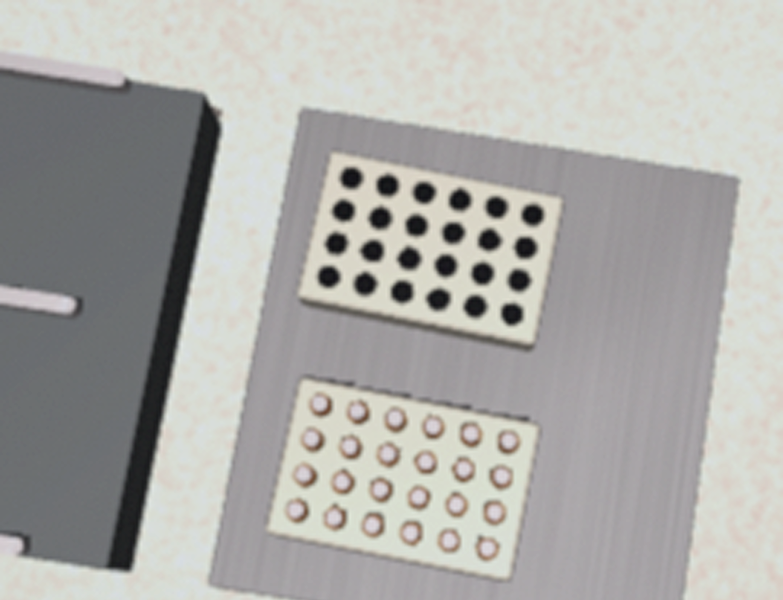

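Run:
```python
from h import *
np.set_printoptions(precision=1,suppress=True)
f=lambda p:np.array(p)/2.9+100
S=deproj("top",f([[301,108],[210,585],[739,178]]),70)[:,:2]
A=deproj("top",f([[205,93],[108,568]]),68)[:,:2]
T=deproj("top",f([[302,378],[539,423],[511,580],[268,533]]),100)[:,:2]
E_=deproj("top",f([[332,152],[562,198],[533,345],[300,298]]),100)[:,:2]
print("stand",S,"sampler",A)
x=S[0]-S[1];a1=np.arctan2(x[1],x[0]);v=S[0]-S[2];a2=np.arctan2(-v[0],v[1]);w=A[0]-A[1];a3=np.arctan2(w[1],w[0])
print("lens",np.linalg.norm(x),np.linalg.norm(v),np.linalg.norm(w),"yaw",np.degrees([a1,a2,a3]))
a=np.mean([a1,a2,a3]);R=np.array([[np.cos(a),-np.sin(a)],[np.sin(a),np.cos(a)]])
O=S[:2].mean(0)
print("O",O,"sampler in stand",(A.mean(0)-O)@R,"tray",T.mean(0),(T.mean(0)-O)@R,"empty",(E_.mean(0)-O)@R)
print("tray corners in stand",(T-O)@R)
```

```text
stand [[ 657.5  -35.2]
 [ 372.5    4. ]
 [ 620.3 -301.3]] sampler [[666.1  23.5]
 [381.1  62.8]]
lens 287.66654895779754 268.75402120959336 287.67339267660304 yaw [-7.8 -8.  -7.8]
O [515.  -15.6] sampler in stand [ 0.5 59.4] tray [ 433.1 -106.5] [ -68.7 -101.3] empty [ 64.3 -94.2]
tray corners in stand [[ -22.2  -34.2]
 [ -26.4 -170.8]
 [-115.3 -168.7]
 [-110.6  -31.3]]
```

```bash
cat >> h.py <<'E'
a=np.radians(-7.9);O=np.array([515.,-15.6])
X=np.array([np.cos(a),np.sin(a)]);Y=np.array([-np.sin(a),np.cos(a)])
def w(x,y,z): return np.r_[O+x*X+y*Y,z]
def st(p): d=np.array(p[:2])-O;return np.array([d@X,d@Y,p[2]])
def tool(s): 
    tx=np.array([0,0,-1.]);ty=s*np.r_[X,0];return Ro.from_matrix(np.c_[tx,ty,np.cross(tx,ty)]).as_rotvec()
E
python3 - <<'E'
from h import *
np.set_printoptions(precision=2,suppress=True)
j0=np.array(robot.observe()["joints"])
best=None
for s in (1,-1):
    q=[kin.ik(w(-69,y,z),tool(s)) for y,z in [(-210,200),(-210,80),(-50,80),(75,80),(50,200)]]
    print(s,[None if k is None else np.array(k) for k in q])
    if all(k is not None for k in q):
        c=np.abs(np.array(q[0])-j0).max()
        if best is None or c<best[0]: best=(c,s)
s=best[1];print("sign",s)
robot.movep(w(-69,-212,200),tool(s))
grip(0.5)
robot.servo_line(w(-69,-212,110),feed=120)
o=robot.observe();print(o['t'],st(o['tcp_pos']),o['contact_force'],o['grip_width'])
for c in ("scene","wrist"):
    cv2.imwrite(f"pics/{c}1.png",cv2.convertScaleAbs(viewer.read_camera(c)[:,:,::-1],alpha=1.4))
a_=cv2.imread("pics/scene1.png")[90:300,180:400];b=cv2.imread("pics/wrist1.png")
cv2.imwrite("pics/both1.png",np.hstack([cv2.resize(a_,(400,382)),cv2.resize(b,(400,382))]))
E
```

```text
1 [array([ 0.85,  0.23, -0.5 ,  2.02,  0.14,  0.93,  0.14]), array([ 0.79,  0.42, -0.46,  2.11,  0.3 ,  0.67, -0.01]), array([ 0.57,  0.41, -0.61,  2.16,  0.38,  0.67, -0.44]), array([ 0.58,  0.6 , -0.99,  2.11,  0.71,  0.81, -0.99]), array([ 0.68,  0.31, -0.98,  2.03,  0.31,  0.96, -0.59])]
-1 [array([ 0.4 ,  0.18,  0.  ,  2.05, -0.  ,  0.91, -2.88]), array([ 0.28,  0.37,  0.14,  2.15, -0.09,  0.63, -2.8 ]), array([-0.94,  0.79,  1.35,  2.25, -0.99,  0.97, -2.25]), array([ 0.77,  0.87, -1.33,  2.1 ,  1.01,  1.06,  1.91]), array([ 0.89,  0.48, -1.29,  2.02,  0.54,  1.05,  2.34])]
sign 1
4.2417 [ -68.49 -212.08  110.49] [ 0.07 -0.13 -0.15] 0.4994696104252126
```

View pics/both1.png

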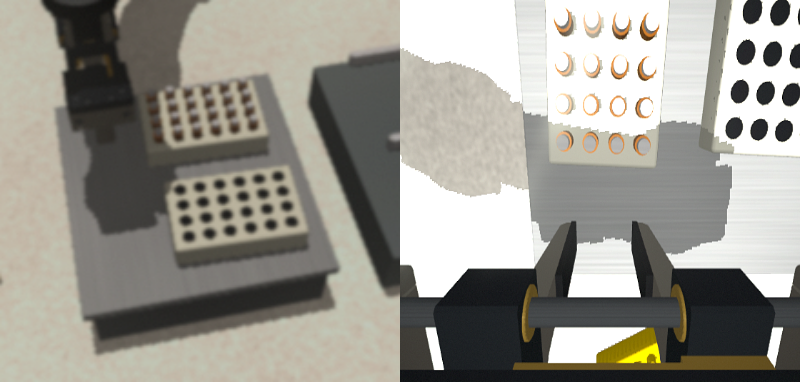

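The fingertips sit behind the tray and are centred on its tail (wrist view mid ≈604, tray mid ≈602). I'll lower and push partway first.

Run:
```python
from h import *
np.set_printoptions(precision=2,suppress=True)
robot.servo_line(w(-69,-212,80),feed=60)
def rep():
    o=robot.observe();print(round(o['t'],2),st(o['tcp_pos']),"F",np.array(o['contact_force'])[:2]@np.c_[X,Y],o['contact_force'][2])
rep()
for y,f in [(-190,60),(-160,30),(-70,45)]:
    robot.servo_line(w(-69,y,80),feed=f);rep()
im=viewer.read_camera("top")
cv2.imwrite("pics/top2.png",cv2.convertScaleAbs(cv2.resize(im[100:340,100:370],(675,600),interpolation=cv2.INTER_CUBIC)[:,:,::-1],alpha=1.4))
i=viewer.camera_info("top");R=np.array(i["R"]);t=np.array(i["t"])
for d in viewer.pinpoint("vial_tray","top")[:3]: print(d["confidence"],st(R.T@(np.array(d["at"])-t)))
```

```text
4.99 [ -69.02 -211.83   79.76] F [0.35 0.51] -0.38953717805202853
5.51 [ -68.89 -189.67   80.14] F [ 0.18 -0.11] 0.46978233038015205
6.66 [ -69.11 -159.77   79.97] F [-0.29 -1.46] -0.26704393004265375
8.81 [-68.84 -70.18  80.07] F [-0.69 -3.77] 2.1858497129260184
0.67 [  -1.41 -430.82   -3.14]
```

View pics/top2.png

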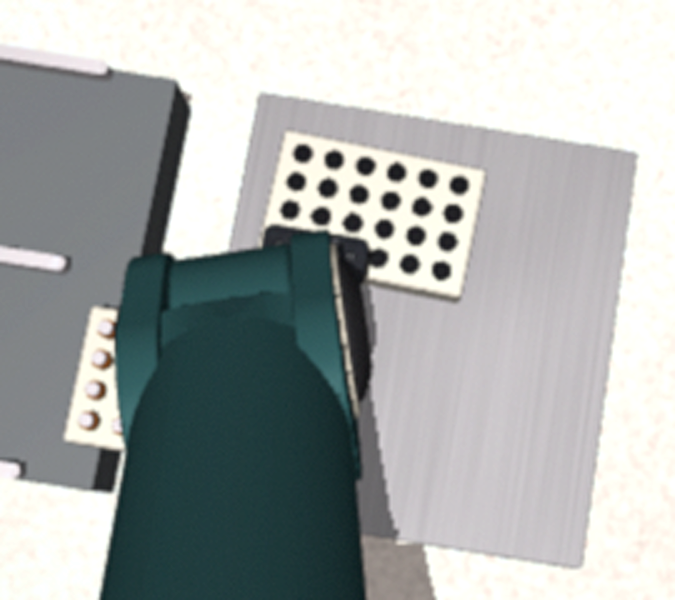

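The tray bridges the gap and its leading end is over the sampler deck, at about (80,375). It is straight, and the push force is about 4 N. I'll continue and then approach home by force.

Run:
```python
from h import *
np.set_printoptions(precision=2,suppress=True)
L=deproj("top",np.array([[95,307],[65,440]])/2.5+100,100)
print("lead end",[st(p) for p in L])
def rep():
    o=robot.observe();F=np.array(o['contact_force'])[:2]@np.c_[X,Y];print(round(o['t'],2),st(o['tcp_pos']),"F",F,o['contact_force'][2]);return F
rep()
for y,f in [(-10,40),(45,40)]:
    robot.servo_line(w(-69,y,80),feed=f);F=rep()
    if abs(F[1])>10: break
print("wrist")
cv2.imwrite("pics/wrist3.png",viewer.read_camera("wrist")[:,:,::-1])
cv2.imwrite("pics/scene3.png",cv2.convertScaleAbs(viewer.read_camera("scene")[:,:,::-1],alpha=1.4))
cv2.imwrite("pics/both3.png",np.hstack([cv2.resize(cv2.imread("pics/scene3.png")[70:280,240:460],(400,382)),cv2.resize(cv2.imread("pics/wrist3.png"),(400,382))]))
```

```text
lead end [array([-26.98,  74.72, 100.  ]), array([-114.89,   75.98,  100.  ])]
8.91 [-68.88 -70.17  80.04] F [-0.03 -3.99] 2.0838092330681324
10.56 [-68.96  -9.68  80.03] F [0.03 0.68] 0.2982550029825211
12.08 [-69.01  44.98  80.01] F [-0.95 -4.  ] 2.8048490967657003
wrist
```

View pics/both3.png

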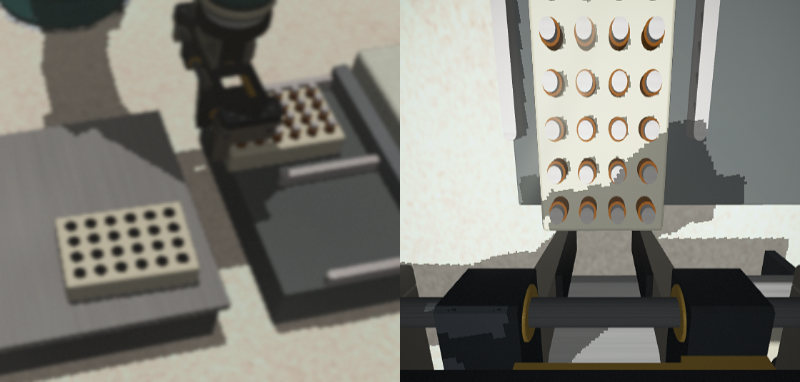

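The tray is flat on the sampler between the rails, with its tail just inside the deck edge. Next come small force-guarded steps to the end stop, expected at TCP y ≈ 72–79.

Run:
```python
from h import *
np.set_printoptions(precision=2,suppress=True)
def rep():
    o=robot.observe();F=np.array(o['contact_force'])[:2]@np.c_[X,Y];print(round(o['t'],2),st(o['tcp_pos']),"F",F,o['contact_force'][2]);return F
robot.servo_line(w(-69,64,80),feed=30);F=rep()
for y in np.arange(65.5,86,1.5):
    if abs(F[1])>9: break
    robot.servo_line(w(-69,y,80),feed=15);F=rep()
cv2.imwrite("pics/wrist4.png",viewer.read_camera("wrist")[:,:,::-1])
```

```text
12.97 [-68.95  64.41  80.  ] F [ 1.12 -2.36] 2.1355636646873815
13.22 [-68.99  65.29  79.99] F [ 0.24 -3.05] 2.989260735744417
13.47 [-69.02  66.85  79.98] F [-0.08 -5.61] 2.9841490485719335
13.72 [-69.01  68.47  79.99] F [ 0.7  -3.63] 2.711848876911438
13.97 [-69.03  70.03  79.99] F [ 1.02 -3.46] 1.1989966399784864
14.22 [-69.02  71.6   79.99] F [ 0.22 -4.24] 3.5028624587836377
14.47 [-69.03  73.09  79.98] F [ 0.03 -3.7 ] 3.072466529021458
14.72 [-69.03  74.6   80.  ] F [-0.09 -3.57] 2.164478626127197
14.97 [-69.03  76.09  79.99] F [ 0.19 -4.45] 3.252746240361269
15.22 [-69.02  76.49  79.99] F [-0.47 -7.7 ] 4.246142324855243
15.47 [-69.05  76.54  80.  ] F [  0.41 -10.1 ] 5.391160192553509
```

View pics/wrist4.png

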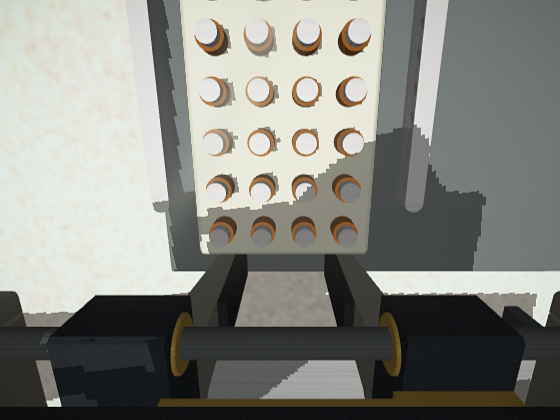

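The TCP stalled at 76.5 mm with the force rising, which is where the end stop should be. I'll back off and check.

Run:
```python
from h import *
np.set_printoptions(precision=2,suppress=True)
robot.servo_line(w(-69,40,80),feed=60)
robot.servo_line(w(-69,20,220),feed=150)
robot.movep(w(-69,-240,230),tool(1))
robot.hold(0.5)
o=robot.observe();print(o['t'],st(o['tcp_pos']),o['contact_force'])
im=viewer.read_camera("top")
cv2.imwrite("pics/top5.png",cv2.convertScaleAbs(cv2.resize(im[90:330,0:310],(775,600),interpolation=cv2.INTER_CUBIC)[:,:,::-1],alpha=1.3))
for n in ("vial_tray","empty_tray","sampler","stand"):
  for c in ("top","scene"):
    if c=="scene": viewer.read_camera(c)
    i=viewer.camera_info(c);R=np.array(i["R"]);t=np.array(i["t"])
    for d in viewer.pinpoint(n,c)[:2]: print(n,c,round(d["confidence"],2),st(R.T@(np.array(d["at"])-t)))
```

```text
18.925 [ -68.92 -239.76  230.03] [ 0.31  1.05 -0.51]
vial_tray top 0.82 [-68.25 157.49  68.19]
vial_tray scene 0.83 [-72.2  154.52  69.32]
vial_tray scene 0.83 [   4.75 -424.91   -1.93]
empty_tray top 0.7 [ 63.47 -94.01  68.3 ]
empty_tray scene 0.73 [ 69.62 -85.04  68.85]
sampler top 0.71 [-1.29 61.47 -0.4 ]
sampler scene 0.89 [ 5.27 58.08 -0.67]
stand top 0.61 [0.37 1.22 0.83]
stand scene 0.67 [ 1.37  4.04 -0.95]
```

View pics/top5.png

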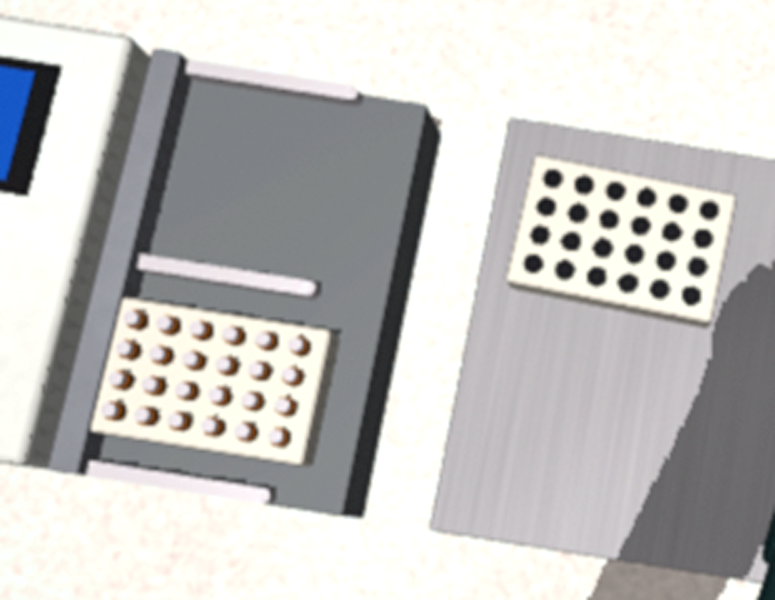

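The tray's leading end (about (108,365)) is against the end stop, centred between the rails and straight. The empty tray hasn't moved.

```bash
python3 -c "
from cell import robot
robot.job_done()"
```

```text
the job is handed in; nothing more can be done
```

I slid the vial tray across the gap and into the facing sampler lane (x ≈ -70), pushing it from behind with two half-open fingers. The job is handed in. The robot clock read about 19 s at the last check, against the 38 s limit.

- **Home position:** The push stalled at TCP y = 76.5 mm with the force rising to 10 N, where the end stop was expected (72–79 mm). The tray centre measures about 95–96 mm in the sampler frame, good to a few mm.
- **Alignment:** It sits about 70 mm off the middle, so centred in its lane. In the last top picture it looks straight and against the stop.
- **Flatness:** The push force was about 4 N on the way across, and the pictures taken while bridging and on the sampler deck showed no tilt or sag. The final underside height reads 68–69 mm. I did not measure the tilt angle directly.
- **Empty tray:** The top camera put it at (64, -94) mm before and (63, -94) mm after, so it did not move. The scene camera reads up to 9 mm differently, and the scene camera's stand and sampler readings also sit a few mm off the top camera's.
- **Robot:** It ended clear of everything, 230 mm above the bench behind the tray's starting place.

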